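# Fetch the spare objective from behind the bottle and the jar

## Robot

A 7-joint arm with a two-finger parallel gripper is mounted at the origin on a cart in front of the work surface, level with it; the furniture and walls round the work are solid. World frame = base frame: x ahead of the robot, y to its left, z up, the work surface at z = 0. Lengths are in m, angles in rad, forces in N, time in s.
With the tool pointing down it reaches from about 0.35 to 0.9 m from the base axis. Payload 19.9 kg.
Tool frame: the origin (TCP) lies at the very end of the fingers, on their centre line; the grasp point (between the pads) lies 19 mm behind it (bot.grip_point_offset is the distance from the TCP to the grasp point, in m); x points along the fingers, y is the direction in which the jaws open and shut, and the axes are right-handed (so a half turn about x gives the same grasp; the last joint's range is limited). The gripper opens to 85 mm and grips with 20 to 120 N. Pads are 22 mm wide; open, the fingers measure 114 mm over their backs; the gripper's body (76 mm by 85 mm) begins 54 mm behind the grasp point. The pads swing forward as they close: fully open they stand 13 mm farther back than shut.
Start: joints at [1.151, 0.417, -0.01, 1.614, 0.005, 1.111, -0.053], TCP at [0.231, -0.581, 0.231] pointing down, gripper open.
Joint ranges: [-2.81, 2.81], [-0.39, 2.02], [-1.27, 1.25], [0.06, 2.57], [-1.19, 4.33], [0.19, 2], [-2.82, 2.82]. Speed limits (rad/s): [1.89, 1.89, 2.39, 2.39, 3.01, 3.01, 3.01].

## Interface

Orientations are given as a rotation vector (axis times angle).
In Python, from workcell import readout, imaging, bot gives the robot as it stands.
- The arm moves only by the shell command python3 -m pendant 'ROWS' [OPENING]. ROWS is a JSON object of lists of equal length, an entry for each row: "translation": the shift along the tool's x, y, z in mm, a list of three; "yaw": the turn about the tool's x in rad. A call has 1 to 12 rows; each row shifts and turns the commanded pose from where the row before left it, along the tool's axes as they then stand; what a row does not reach is not made up. A row lasts 1/8 s, in which the tool goes at most 62.5 mm and 10.7 degrees, less where a joint would pass 70% of its speed; a pose out of reach is approached as far as the arm can. A call is refused whole if a number of a shift passes 62.5 or a number of a turn 0.188, either way. A call with a gripper value outside its range is refused whole. OPENING is the finger opening in mm, from 0 to 85.4, set as the call begins (- or left out, the last holds). The fingers move at their own pace and stop on an object; the grip force is fixed at half the most. Time passes only in rows, so rows that do not move let the fingers close. It gives the time, the measured TCP pose, the force and the opening at its end, in the units of the state.
- readout.observe(): the state, without advancing time (a new reading comes with each control period).
- imaging.get_image(name): name is "side" or "top"; returns the picture (384x512x3 uint8, red, green, blue); there is no depth.
- imaging.camera_params(name): a dict with "K" (3x3 intrinsics, pixels), "rvec" (rotation vector, rad) and "tvec" (3), from world to camera coordinates, as OpenCV has them. Camera axes: x right, y down, z forward; pixel columns grow to the right and rows downward; lengths in m; the calibration is good to about 2 mm. A picture is of the moment at which its call begins. camera_params takes no time and is no camera call.
- bot.sign_off(): hands the job in, once; it reports no verdict.
Trained networks look in the newest picture that a camera, given by its name, has taken for a name from the list of things; names that differ only in an ending like _2 or _b are one class to them, and where a whole thing is asked for, a point or a joint stands for the part that bears it (a point fixed in the world has none). Each returns a list of dicts, best first, with "p" (0 to 1); they miss things now and then, are a little off and sometimes report something else, mostly with a low value. They report only what shows in the picture. A call takes as long as a camera call. They do not tell look-alikes from the thing itself.
- imaging.boxes_of(label, camera): "centre" ([x, y, z] in m, in world coordinates, good to about 4 mm: the middle of the surface that is visible of it).
- imaging.masks_of(label, camera): "mask" (384x512 bool, what is visible of it).
The state is a dict: "time_s": time; "q": joint angles; "dq": joint speeds; "tau": joint torques, N m; "position": TCP position; "orientation": TCP orientation; "wrist_force": force on the tool from outside, world axes, zero at the start; "moment": the same for the moment, N m; "finger_gap": finger opening in m.
Only numpy, scipy, OpenCV 4.12 (cv2) and the standard library are available. Lean on these libraries where they do the work, as an engineer would, in place of code of your own. Each camera call takes 0.05 s, during which the arm holds its last target. There are 200 camera calls.

## Task

The spare microscope objective in the grey foam case cannot be gripped because the dropper bottle and the lidded jar stand in front of it. Stand both of them in the empty clear tray, then ease the objective straight up out of its snug cutout and stand it upright in the empty petri dish. After that put the bottle and the jar back upright, each on the very place where it stood at the start, and leave the two filled dishes where they are.

Things in the scene. Friction and masses are not known exactly. Their poses are not given: they have to be found in the camera images.
- case: Fixed grey foam case. Origin: on the worktop under the cutout; x to its back, y to its left. Black base board 4 mm thick, x -88..38, y -68..68 mm, with two white-ringed standing places at x -46, y +23 and -23 mm. Foam x -22..22: shoulders 62 mm high at y 25..61 either side, between them a finger channel 50 mm wide along x, open front and back, floor 32 mm high, with the 27 mm round cutout
- objective: Spare objective: upright dark steel barrel, two brass bands, 26 mm diameter, 62 mm long, 110 g. Origin: centre of its lower end, z up. Starts in the cutout, origin 6 mm above the worktop, 36 mm showing above the channel floor; grip it in the channel, one finger before and one behind it (case x). Sprung foam pads hold it: straight up takes under 12 N for the first 26 mm; small wiggles help
- bottle: Glass dropper bottle, 95 mm tall, 45 g: body 33 mm across up to 66 mm, above it a black cap 20 mm across, tapering to a slimmer rubber bulb; it can be gripped there about 80 mm up, above the jar. Origin: centre of its underside, z up. Starts on one of the two standing places (which one varies), about 10 mm from the jar
- jar: Small round jar with a white lid, diameter 40 mm, 50 mm tall, 70 g. Origin: centre of its underside, z up. Starts on the other standing place; while the bottle stands beside it there is no room for a finger between them
- tray: Empty clear plastic tray, fixed, left or right of the case, outside 127 mm (its x) by 177 mm (its y), rim 16 mm high and 3 mm thick, floor 2 mm above the worktop. Origin: centre of its underside. Bottle and jar fit well 45 mm either side of its centre along its y
- dish: The empty round petri dish, loose, outside 60 mm, 16 mm high, floor 2 mm thick, flat inside about 44 mm across. Origin: centre of its underside, z up. Stands on the other side of the case than the tray, in one row with the two filled dishes
- red_dish: Petri dish with red-brown pieces in it, loose, 55 mm across, 15 mm high; not to be moved. Origin: centre of its underside
- brown_dish: Petri dish with dark brown pieces in it, loose, 55 mm across, 17 mm high; not to be moved. Origin: centre of its underside
Not all that is in view belongs to the job. Of the things that look like the objective, the smallest one is meant.

How it is judged:
By the outcome, as a careful person would: the job done as asked, in the order asked, and still so for the second after the job is handed in, with the robot touching nothing.
It also fails if it takes over 136 s, if anything falls off the work surface, if the arm or the gripper's body presses on something with over 40 N, if the wrist force passes 120 N, or if a joint passes its speed limit or range.

## Working session

There is one attempt and no reset: what is moved stays moved. The work goes in short steps, Python scripts to look and compute and a shell command to move; the robot and the scene stay as the last step left them, time stands still between calls to the robot, and variables do not carry over. Pictures are saved under pics/ and viewed, about 12 in all and at most 16, crops included, and the job is handed in when it is done.

```bash
ls; mkdir -p pics; cat > h.py <<'E'
import numpy as np, cv2
from scipy.spatial.transform import Rotation as R
from workcell import readout, imaging, bot
def save(n,f,crop=None,s=1):
    im=imaging.get_image(n)[:,:,::-1].copy()
    if crop: im=im[crop[1]:crop[3],crop[0]:crop[2]]
    if s!=1: im=cv2.resize(im,None,fx=s,fy=s,interpolation=cv2.INTER_CUBIC)
    cv2.imwrite('pics/'+f,im)
def cam(n):
    p=imaging.camera_params(n); return np.array(p['K']),np.array(p['rvec'],float),np.array(p['tvec'],float)
def px(n,P):
    K,r,t=cam(n); return cv2.projectPoints(np.array(P,float).reshape(-1,3),r,t,K,None)[0].reshape(-1,2)
def at_z(n,uv,z):
    K,r,t=cam(n); Rm=cv2.Rodrigues(r)[0]; c=-Rm.T@t.ravel()
    d=Rm.T@np.linalg.solve(K,[uv[0],uv[1],1]); return c+d*(z-c[2])/d[2]
def tool():
    s=readout.observe(); return np.array(s['position']),R.from_rotvec(s['orientation']).as_matrix(),s
E
python3 - <<'E'
from h import *
save('side','s0.png');save('top','t0.png')
p,M,s=tool();print(p,M.round(3),s['finger_gap'],s['time_s'],bot.grip_point_offset)
for n in['side','top']:
    K,r,t=cam(n);print(n,(-cv2.Rodrigues(r)[0].T@t.ravel()).round(3))
    for l in['case','objective','bottle','jar','tray','dish','red_dish','brown_dish']:
        print(l,[(np.round(d['centre'],3).tolist(),round(d['p'],2),px(n,d['centre'])[0].round().tolist()) for d in imaging.boxes_of(l,n)[:4]])
E
```

```text
pics
[ 0.2310137  -0.58041011  0.23072477] [[-0.001  0.37  -0.929]
 [ 0.001 -0.929 -0.37 ]
 [-1.    -0.001  0.   ]] 0.08506091876862303 0.1 0.0187
side [0.269 0.636 0.624]
case [([0.533, -0.002, 0.024], 0.96, [267.0, 196.0])]
objective [([0.66, 0.01, 0.054], 0.82, [220.0, 177.0]), ([0.66, -0.076, 0.056], 0.76, [235.0, 159.0]), ([0.556, -0.031, 0.069], 0.55, [263.0, 174.0])]
bottle [([0.502, -0.01, 0.051], 0.85, [280.0, 190.0])]
jar [([0.505, -0.068, 0.055], 0.57, [287.0, 175.0])]
tray [([0.491, 0.284, 0.003], 0.83, [229.0, 296.0]), ([0.531, -0.006, 0.026], 0.6, [268.0, 195.0])]
dish []
red_dish []
brown_dish [([0.543, -0.287, 0.01], 0.72, [299.0, 144.0])]
top [ 0.329 -0.002  1.016]
case [([0.533, -0.044, 0.008], 0.8, [269.0, 200.0])]
objective [([0.655, -0.087, 0.078], 0.82, [286.0, 141.0]), ([0.66, 0.0, 0.082], 0.52, [248.0, 140.0])]
bottle [([0.621, -0.292, 0.011], 0.44, [369.0, 159.0])]
jar [([0.516, -0.069, 0.057], 0.85, [281.0, 203.0])]
tray [([0.495, 0.288, 0.003], 0.81, [130.0, 223.0]), ([0.543, -0.289, 0.005], 0.37, [371.0, 191.0])]
dish [([0.618, -0.29, 0.012], 0.83, [369.0, 160.0])]
red_dish [([0.465, -0.288, 0.002], 0.93, [373.0, 224.0])]
brown_dish [([0.541, -0.29, 0.004], 0.76, [371.0, 192.0]), ([0.53, -0.048, 0.009], 0.16, [271.0, 201.0])]
```

View pics/s0.png

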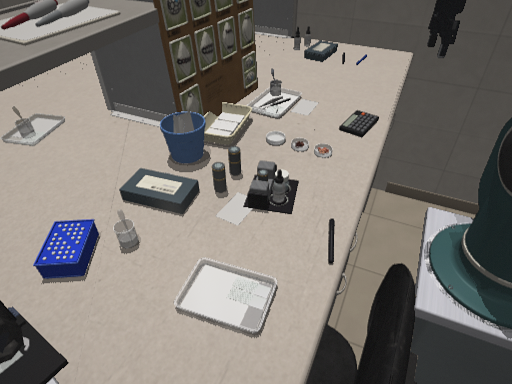

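View pics/t0.png

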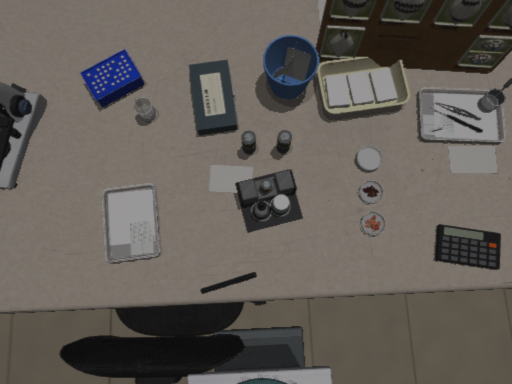

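```bash
python3 - <<'E'
from h import *
save('side','s1.png',(180,120,380,230),4);save('top','t1.png',(220,110,420,260),4)
E
```

```text
(no output)
```

View pics/s1.png

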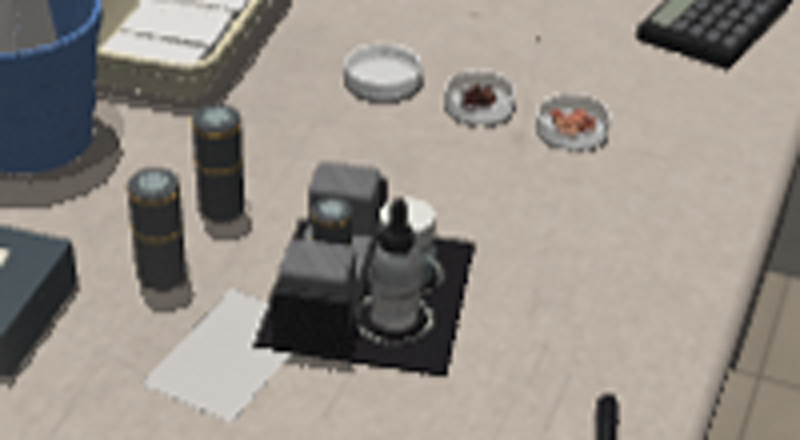

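View pics/t1.png

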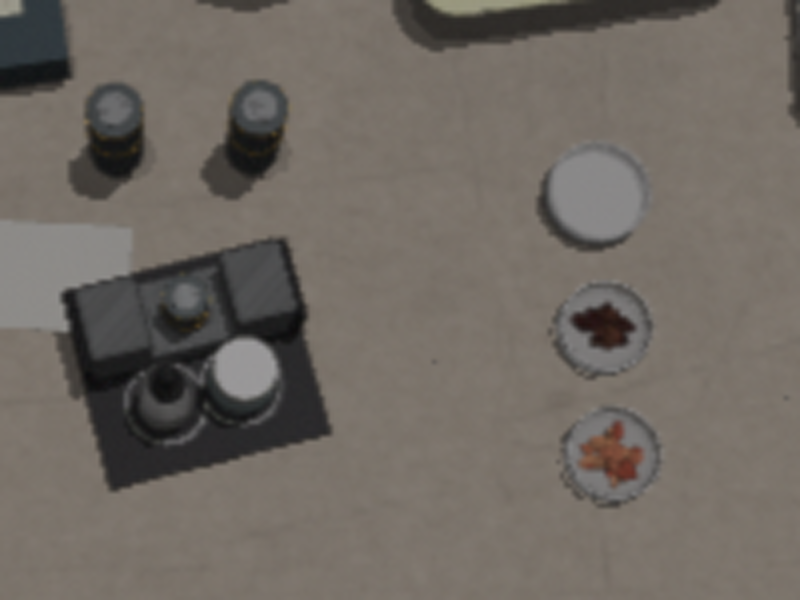

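The objective to take is the small one in the foam cutout (top 266,184, side 263,173). The two taller look-alikes at top (282,137) and (249,139) stand free on the table behind the case. The bottle stands on the left place (top 262,203), the jar on the right (281,202), and the empty dish is at (369,159), furthest back in its row. The tray is on the left at (131,223). Next I fit the poses.

```bash
cat > fit.py <<'E'
from h import *
from scipy.optimize import least_squares
o={'top':(220,110),'side':(180,120)}
L=[('top',(110,490),(-.088,.068,.004)),('top',(330,433),(-.088,-.068,.004)),('top',(65,290),(.022,.061,.062)),('top',(285,238),(.022,-.061,.062)),
('top',(303,305),(-.022,-.061,.062)),('top',(90,372),(-.022,.061,.062)),('top',(185,297),(0,0,.068)),
('side',(447,374),(-.088,.068,.004)),('side',(474,241),(-.088,-.068,.004)),('side',(254,347),(.038,.068,.004)),('side',(332,212),(0,0,.068)),
('top',(166,405),(-.046,.023,.004)),('side',(398,318),(-.046,.023,.004))]
U=[((np.array(u)+.5)/4-.5+o[c]) for c,u,_ in L]
def W(v,P):
    c,s=np.cos(v[2]),np.sin(v[2]);return np.array([v[0]+c*P[0]-s*P[1],v[1]+s*P[0]+c*P[1],P[2]])
f=lambda v:np.concatenate([px(c,W(v,P))[0]-u for (c,_,P),u in zip(L,U)])
r=least_squares(f,[.55,-.05,.25],loss='soft_l1');print(r.x,f(r.x).reshape(-1,2).round(1).tolist())
print('bottle',W(r.x,(-.046,.023,.004)),'jar',W(r.x,(-.046,-.023,.004)))
q=lambda c,u,z:print(c,u,at_z(c,(np.array(u)+.5)/4-.5+np.array(o[c]),z).round(4))
q('top',(165,375),.092);q('side',(400,203),.095);q('top',(246,369),.05);q('side',(409,216),.05)
q('top',(596,193),.016);q('side',(383,70),.016)
for c in['top','side']:
    imaging.get_image(c)
    for l in['dish','tray','red_dish','brown_dish','objective','bottle','jar']:
        for d in imaging.masks_of(l,c)[:3]:
            m=d['mask'].astype(np.uint8);(a,b),(w,h),ang=cv2.minAreaRect(np.argwhere(m)[:,::-1].astype(np.float32))
            print(c,l,round(d['p'],2),m.sum(),round(a,1),round(b,1),round(w,1),round(h,1),round(ang,1),at_z(c,(a,b),.013).round(4))
            if l=='tray' and m.sum()>1500: print([at_z(c,k,.016).round(3).tolist() for k in cv2.boxPoints(((a,b),(w,h),ang))])
E
python3 fit.py
```

```text
[ 0.55860078 -0.03651402  0.21205244] [[0.3, 0.3], [0.7, -0.2], [1.7, -0.1], [-1.8, -0.4], [-1.0, 0.8], [0.4, -2.3], [0.1, -0.1], [0.7, 0.5], [0.7, 0.5], [-0.2, 0.3], [0.3, -0.0], [0.1, -0.3], [-0.7, 0.5]]
bottle [ 0.5087904  -0.02371067  0.004     ] jar [ 0.51847188 -0.06868032  0.004     ]
top (165, 375) [ 0.5093 -0.022   0.092 ]
side (400, 203) [ 0.5108 -0.0286  0.095 ]
top (246, 369) [ 0.5186 -0.0693  0.05  ]
side (409, 216) [ 0.5208 -0.0743  0.05  ]
top (596, 193) [ 0.6231 -0.2898  0.016 ]
side (383, 70) [ 0.6241 -0.2868  0.016 ]
top dish 0.79 513 368.2 158.3 24.7 24.0 45.0 [ 0.6231 -0.2897  0.013 ]
top tray 0.8 4076 129.7 221.9 75.6 56.3 85.1 [0.4955 0.2867 0.013 ]
[[0.584, 0.362, 0.016], [0.589, 0.228, 0.016], [0.409, 0.213, 0.016], [0.405, 0.341, 0.016]]
top red_dish 0.88 446 373.0 224.0 22.0 24.0 90.0 [ 0.4624 -0.2838  0.013 ]
top brown_dish 0.59 427 370.5 191.0 21.9 21.9 45.0 [ 0.5417 -0.2864  0.013 ]
top objective 0.88 252 283.5 142.0 22.0 13.0 90.0 [ 0.6747 -0.087   0.013 ]
top objective 0.83 298 248.0 142.0 22.0 14.0 90.0 [ 6.791e-01 -2.000e-04  1.300e-02]
top objective 
[... 338 characters left out ...]
 0.013 ]
side tray 0.79 4952 225.2 292.2 91.0 59.7 17.7 [0.4996 0.2857 0.013 ]
[[0.574, 0.356, 0.016], [0.618, 0.222, 0.016], [0.417, 0.213, 0.016], [0.401, 0.34, 0.016]]
side red_dish 0.68 223 322.5 150.0 14.0 17.0 90.0 [ 0.4668 -0.2807  0.013 ]
side brown_dish 0.56 206 299.5 144.0 12.0 17.0 90.0 [ 0.5419 -0.2842  0.013 ]
side objective 0.85 394 218.2 176.1 30.5 14.0 85.2 [ 0.6945 -0.0383  0.013 ]
side objective 0.61 334 234.0 160.0 28.0 12.0 90.0 [ 0.6895 -0.1248  0.013 ]
side objective 0.44 108 262.5 174.5 11.0 9.0 90.0 [ 0.585  -0.0946  0.013 ]
side bottle 0.61 4989 225.0 292.4 91.4 60.1 18.4 [0.4998 0.2861 0.013 ]
side bottle 0.55 367 278.0 185.5 33.0 14.0 90.0 [ 0.5276 -0.0669  0.013 ]
```

```bash
cat >> h.py <<'E'
CASE=(.5586,-.0365,.212); BOT=(.509,-.0235); JAR=(.5185,-.0688); T1=(.542,.290); T2=(.452,.282); DISH=(.6235,-.289)
def need(x,y,z,jaw):
    """jaw: world angle of tool y (mod pi). Prints yaw, then the shift (mm) in the tool axes after that yaw."""
    p,M,s=tool(); a=np.arctan2(M[1,1],M[0,1]); d=(a-jaw+np.pi/2)%np.pi-np.pi/2
    N=M@R.from_rotvec([d,0,0]).as_matrix()
    print('yaw',round(d,3),'alt',round(d-np.sign(d)*np.pi,3),'shift',(N.T@(np.array([x,y,z])-p)*1e3).round(1),'| pos',p.round(4),'tilt',M[:,0].round(3),'jaw',round(a,3),
     'j7',round(s['q'][6],2),'gap',round(s['finger_gap']*1e3,1),'F',np.round(s['wrist_force'],1),'t',round(s['time_s'],2))
E
python3 -c "
from h import *
need(*BOT,.16,.212+np.pi/2)"
```

```text
yaw 0.167 alt -2.975 shift [  71.3 -486.2 -388.9] | pos [ 0.2311 -0.5807  0.2312] tilt [-0.  0. -1.] jaw -1.192 j7 -0.05 gap 85.9 F [-0.3 -0.6 -0.2] t 1.8
```

```bash
python3 -m pendant '{"translation":[[0,0,0],[0,-44,-35],[0,-44,-35],[0,-44,-35],[0,-44,-35],[0,-44,-35],[0,-44,-35],[0,-44,-35],[0,-44,-35],[0,-44,-35],[0,-44,-35],[0,-44,-35]],"yaw":[0.167,0,0,0,0,0,0,0,0,0,0,0]}' 60; python3 -m pendant '{"translation":[[30,0,0],[20,0,0],[0,0,0]],"yaw":[0,0,0]}'
python3 -c "
from h import *
need(*BOT,.067,.212+np.pi/2)
save('top','t2.png',(200,130,350,240),4)"
```

```text
time_s: 3.3
position: [0.5064, -0.0249, 0.2315]
orientation: [2.11, 0.224, -2.109]
wrist_force: [1.4, -0.5, -0.0]
finger_gap: 0.0597
time_s: 3.68
position: [0.5051, -0.0265, 0.1804]
orientation: [2.108, 0.225, -2.112]
wrist_force: [-0.1, 0.0, 0.5]
finger_gap: 0.0598
yaw -0.0 alt 3.142 shift [113.4  -2.   -4.7] | pos [ 0.5051 -0.0265  0.1804] tilt [-0.002  0.    -1.   ] jaw -1.359 j7 -1.48 gap 59.8 F [-0.1  0.   0.5] t 3.67
```

View pics/t2.png

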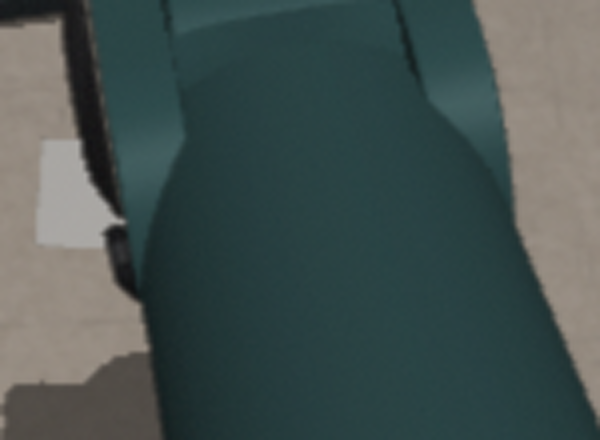

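The arm hides everything in the top view, so from here I rely on the side view.

```bash
python3 -m pendant '{"translation":[[30,-2,-4.7],[30,0,0],[25,0,0],[20,0,0],[9,0,0],[0,0,0]],"yaw":[0,0,0,0,0,0]}'
python3 -c "
from h import *
need(*BOT,.066,.212+np.pi/2)
save('side','s2.png',(220,130,340,220),6)"
```

```text
time_s: 4.47
position: [0.5103, -0.0237, 0.0678]
orientation: [2.11, 0.224, -2.11]
wrist_force: [0.0, 0.8, 0.7]
finger_gap: 0.0597
yaw -0.0 alt 3.141 shift [ 1.8 -0.4  1.2] | pos [ 0.5103 -0.0237  0.0678] tilt [ 0. -0. -1.] jaw -1.359 j7 -1.57 gap 59.7 F [0.  0.8 0.7] t 4.47
```

View pics/s2.png

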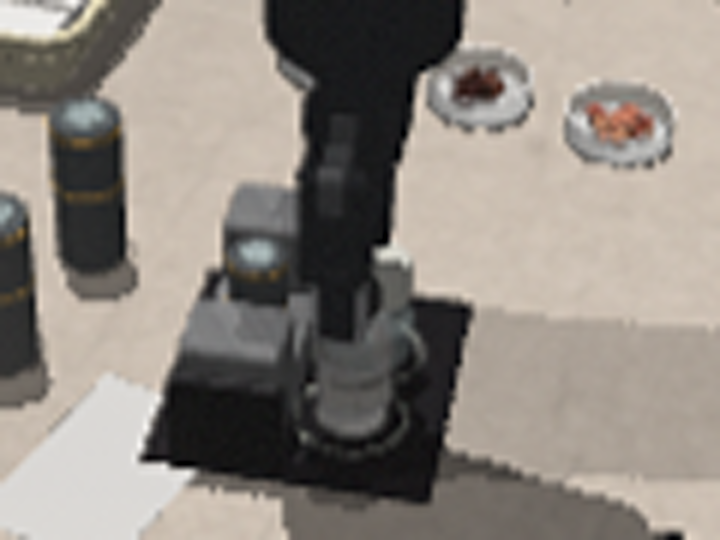

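The near finger stands in front of the cap (about 340,260 in the crop), in line with the bottle. I'll close now.

```bash
python3 -m pendant '{"translation":[[1,0,0],[0,0,0],[0,0,0],[0,0,0],[0,0,0],[0,0,0],[0,0,0]],"yaw":[0,0,0,0,0,0,0]}' 5
python3 -c "
from h import *
need(*T1,.12,.212+np.pi/2)"
```

```text
time_s: 5.4
position: [0.5104, -0.0236, 0.0669]
orientation: [2.111, 0.224, -2.108]
wrist_force: [-0.7, -0.8, 7.6]
finger_gap: 0.0176
yaw -0.0 alt 3.141 shift [ -53.1 -299.9  -96.9] | pos [ 0.5104 -0.0236  0.0669] tilt [ 0.001 -0.    -1.   ] jaw -1.359 j7 -1.57 gap 17.6 F [-0.7 -0.8  7.6] t 5.4
```

```bash
python3 -m pendant '{"translation":[[-5,0,0],[-15,0,0],[-20,0,0],[-25,0,0],[0,-20,-6.5],[0,-45,-14.5],[0,-55,-17.8],[0,-55,-17.8],[0,-55,-17.8],[0,-45,-14.5],[0,-25,-8],[0,0,0]],"yaw":[0,0,0,0,0,0,0,0,0,0,0,0]}'
python3 -c "
from h import *
need(*T1,.0665,.212+np.pi/2)
save('side','s3.png',(170,160,330,340),3)"
```

```text
time_s: 6.9
position: [0.5411, 0.2923, 0.1322]
orientation: [2.109, 0.229, -2.108]
wrist_force: [-0.0, -0.7, -0.7]
finger_gap: 0.0177
yaw 0.003 alt -3.139 shift [65.7  2.6 -0.4] | pos [0.5411 0.2923 0.1322] tilt [ 0.     0.001 -1.   ] jaw -1.356 j7 -2.11 gap 17.7 F [-0.  -0.7 -0.7] t 6.9
```

View pics/s3.png

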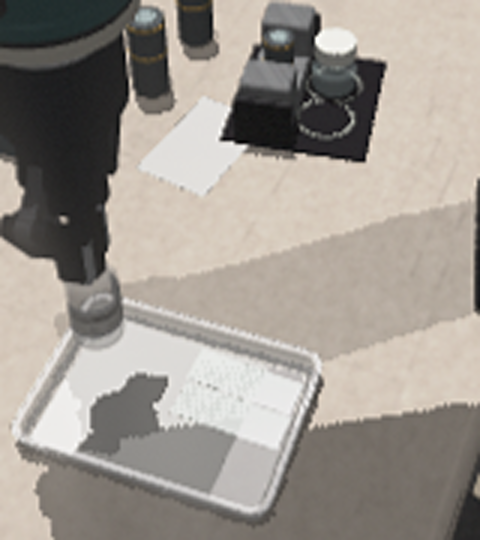

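The bottle is held upright over the far half of the tray. I'll lower it to a TCP height of about 65 mm.

```bash
python3 -m pendant '{"translation":[[20,2,0],[20,0,0],[15,0,0],[8,0,0],[3,0,0],[1,0,0],[0,0,0]],"yaw":[0,0,0,0,0,0,0]}'; python3 -m pendant '{"translation":[[0.5,0,0],[0,0,0]],"yaw":[0,0]}'
```

```text
time_s: 7.82
position: [0.5423, 0.2883, 0.0648]
orientation: [2.111, 0.225, -2.109]
wrist_force: [-0.2, -1.0, 2.3]
finger_gap: 0.0173
time_s: 8.07
position: [0.5426, 0.2885, 0.0648]
orientation: [2.111, 0.225, -2.108]
wrist_force: [-1.4, -0.6, 9.3]
finger_gap: 0.0173
```

```bash
python3 -m pendant '{"translation":[[-0.5,0,0],[0,0,0],[0,0,0],[0,0,0],[-10,0,0],[-30,0,0],[-50,0,0],[-20,0,0],[0,0,0]],"yaw":[0,0,0,0,0,0,0,0,0]}' 60
python3 -c "
from h import *
need(*JAR,.17,.212+np.pi/2)"
```

```text
time_s: 9.2
position: [0.5426, 0.2884, 0.1761]
orientation: [2.113, 0.225, -2.107]
wrist_force: [0.0, 0.1, -0.8]
finger_gap: 0.0597
yaw -0.0 alt 3.141 shift [  5.6 344.1  98.8] | pos [0.5426 0.2884 0.1761] tilt [ 0.003  0.001 -1.   ] jaw -1.359 j7 -2.09 gap 59.7 F [ 0.   0.1 -0.8] t 9.2
```

```bash
python3 -m pendant '{"translation":[[0,30,8.6],[0,50,14.4],[0,55,15.8],[0,55,15.8],[0,55,15.8],[0,50,14.4],[0,30,8.6],[0,19,5.5],[0,0,0]],"yaw":[0,0,0,0,0,0,0,0,0]}' 70
python3 -c "
from h import *
need(*JAR,.02,.212+np.pi/2)
for d in imaging.boxes_of('bottle','top')[:1]:pass
imaging.get_image('top')
for d in imaging.boxes_of('bottle','top')[:2]:print(d['centre'],d['p'])
"
```

```text
time_s: 10.32
position: [0.5169, -0.0704, 0.1732]
orientation: [2.109, 0.222, -2.113]
wrist_force: [0.6, -0.2, -0.7]
finger_gap: 0.0697
yaw -0.003 alt 3.139 shift [153.2  -1.2  -2.2] | pos [ 0.5169 -0.0704  0.1732] tilt [-0.002  0.    -1.   ] jaw -1.361 j7 -1.4 gap 69.7 F [ 0.6 -0.2 -0.7] t 10.32
[0.5334, 0.2842, 0.0512] 0.71
```

```bash
python3 -m pendant '{"translation":[[30,-1,-2],[40,0,0],[40,0,0],[25,0,0],[12,0,0],[5,0,0],[0,0,0]],"yaw":[0,0,0,0,0,0,0]}'
python3 -c "
from h import *
need(*JAR,.02,.212+np.pi/2)
save('side','s4.png',(220,130,340,220),5)"
```

```text
time_s: 11.35
position: [0.5197, -0.0674, 0.0227]
orientation: [2.11, 0.224, -2.109]
wrist_force: [1.0, 0.2, 1.0]
finger_gap: 0.0699
yaw 0.0 alt -3.142 shift [2.7 1.1 1.5] | pos [ 0.5197 -0.0674  0.0227] tilt [ 0.001  0.    -1.   ] jaw -1.359 j7 -1.51 gap 69.9 F [1.  0.2 1. ] t 11.35
```

View pics/s4.png

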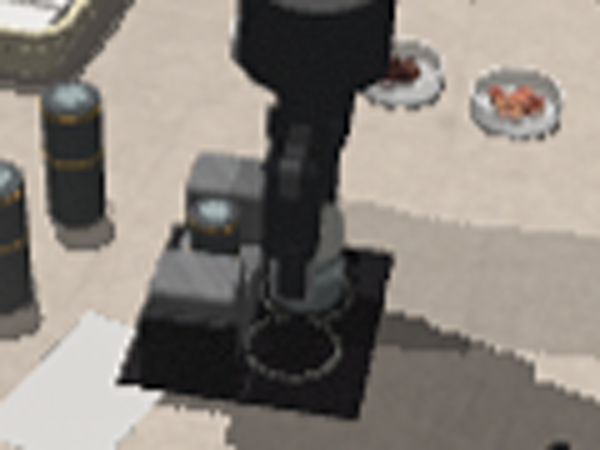

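The fingers straddle the jar (300,270). A small correction, then close.

```bash
python3 -m pendant '{"translation":[[2,1,1.3],[0,0,0]],"yaw":[0,0]}' ; python3 -m pendant '{"translation":[[0,0,0],[0,0,0],[0,0,0],[0,0,0],[0,0,0],[0,0,0]],"yaw":[0,0,0,0,0,0]}' 20
python3 -c "
from h import *
need(*T2,.1,.212+np.pi/2)"
```

```text
time_s: 11.65
position: [0.5184, -0.0691, 0.0205]
orientation: [2.11, 0.224, -2.109]
wrist_force: [0.3, 0.0, -0.1]
finger_gap: 0.0696
time_s: 12.4
position: [0.5185, -0.0689, 0.0207]
orientation: [2.11, 0.224, -2.109]
wrist_force: [-3.7, -0.4, 10.3]
finger_gap: 0.0356
yaw -0.0 alt 3.141 shift [ -79.3 -357.    -8.9] | pos [ 0.5185 -0.0689  0.0207] tilt [ 0. -0. -1.] jaw -1.359 j7 -1.5 gap 35.6 F [-3.7 -0.4 10.3] t 12.4
```

```bash
python3 -m pendant '{"translation":[[-5,0,0],[-20,0,0],[-30,0,0],[-25,0,-1],[0,-30,0],[0,-55,-1],[0,-60,-2],[0,-60,-2],[0,-60,-2],[0,-55,-1],[0,-37,0],[0,0,0]],"yaw":[0,0,0,0,0,0,0,0,0,0,0,0]}'
python3 -c "
from h import *
need(*T2,.0187,.212+np.pi/2)
save('side','s5.png',(170,160,330,340),3)"
```

```text
time_s: 13.9
position: [0.4509, 0.285, 0.1005]
orientation: [2.108, 0.23, -2.108]
wrist_force: [-0.3, -0.2, -1.0]
finger_gap: 0.0357
yaw 0.004 alt -3.137 shift [81.8  3.3 -0.5] | pos [0.4509 0.285  0.1005] tilt [-0.     0.001 -1.   ] jaw -1.355 j7 -2.19 gap 35.7 F [-0.3 -0.2 -1. ] t 13.9
```

View pics/s5.png

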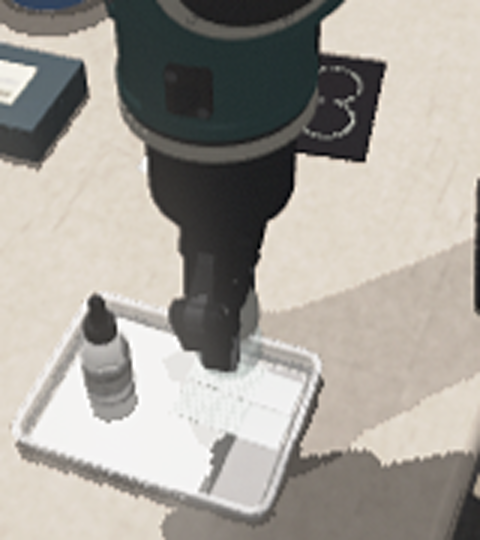

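The bottle stands upright in the tray, and the jar is held over the near half.

```bash
python3 -m pendant '{"translation":[[25,3,0],[25,0,0],[18,0,0],[8,0,0],[4,0,0],[1,0,0],[0,0,0]],"yaw":[0,0,0,0,0,0,0]}'; python3 -m pendant '{"translation":[[0.7,0,0],[0,0,0]],"yaw":[0,0]}'
```

```text
time_s: 14.82
position: [0.453, 0.2793, 0.0198]
orientation: [2.111, 0.225, -2.109]
wrist_force: [0.0, -0.2, -0.7]
finger_gap: 0.0359
time_s: 15.08
position: [0.4528, 0.2792, 0.0187]
orientation: [2.11, 0.224, -2.11]
wrist_force: [0.5, -0.9, -2.0]
finger_gap: 0.0357
```

```bash
python3 -m pendant '{"translation":[[0.7,0,0],[0,0,0]],"yaw":[0,0]}'; python3 -m pendant '{"translation":[[0,0,0],[0,0,0],[0,0,0],[0,0,0],[-15,0,0],[-40,0,0],[-50,0,0],[-40,0,0],[0,0,0]],"yaw":[0,0,0,0,0,0,0,0,0]}' 62
python3 -c "
from h import *
need(*CASE[:2],.15,.212)"
```

```text
time_s: 15.32
position: [0.4529, 0.2792, 0.0186]
orientation: [2.11, 0.224, -2.109]
wrist_force: [-4.0, -2.5, 14.3]
finger_gap: 0.0359
time_s: 16.45
position: [0.454, 0.28, 0.1666]
orientation: [2.116, 0.226, -2.105]
wrist_force: [-0.0, -0.3, 0.3]
finger_gap: 0.0622
yaw 1.571 alt -1.571 shift [  16.4  -35.6 -331.4] | pos [0.454  0.28   0.1666] tilt [ 0.005  0.003 -1.   ] jaw -1.359 j7 -2.14 gap 62.2 F [-0.  -0.3  0.3] t 16.45
```

```bash
python3 -m pendant '{"translation":[[0,0,0],[0,0,0],[0,0,0],[0,0,0],[0,0,0],[0,0,0],[0,0,0],[0,0,0],[0,0,0]],"yaw":[-0.175,-0.175,-0.175,-0.175,-0.175,-0.175,-0.175,-0.175,-0.171]}' 56;  python3 -m pendant '{"translation":[[0,4,40],[0,6,55],[0,6,58],[0,6,58],[0,6,55],[0,4,40],[0,3,25],[0,0,0]],"yaw":[0,0,0,0,0,0,0,0]}'
python3 -c "
from h import *
need(*CASE[:2],.0385,.212)"
```

```text
time_s: 17.58
position: [0.4524, 0.2789, 0.1626]
orientation: [1.047, 1.305, -1.048]
wrist_force: [-0.2, -0.5, 0.3]
finger_gap: 0.0558
time_s: 18.58
position: [0.5565, -0.0391, 0.1624]
orientation: [1.053, 1.302, -1.055]
wrist_force: [0.4, 1.0, -0.1]
finger_gap: 0.056
yaw -0.003 alt 3.139 shift [123.9   2.7  -2.1] | pos [ 0.5565 -0.0391  0.1624] tilt [-0.001 -0.    -1.   ] jaw 0.209 j7 -0.07 gap 56.0 F [ 0.4  1.  -0.1] t 18.57
```

```bash
python3 -m pendant '{"translation":[[30,2.7,-2],[35,0,0],[20,0,0],[0,0,0]],"yaw":[0,0,0,0]}'
python3 -c "
from h import *
need(*CASE[:2],.0385,.212)
save('side','s6.png',(220,130,340,220),5)"
```

```text
time_s: 19.08
position: [0.5581, -0.0339, 0.077]
orientation: [1.051, 1.305, -1.052]
wrist_force: [-0.3, 0.2, 0.8]
finger_gap: 0.0559
yaw 0.001 alt -3.141 shift [38.5  0.1  2.7] | pos [ 0.5581 -0.0339  0.077 ] tilt [-0.002  0.001 -1.   ] jaw 0.213 j7 -0.15 gap 55.9 F [-0.3  0.2  0.8] t 19.07
```

View pics/s6.png

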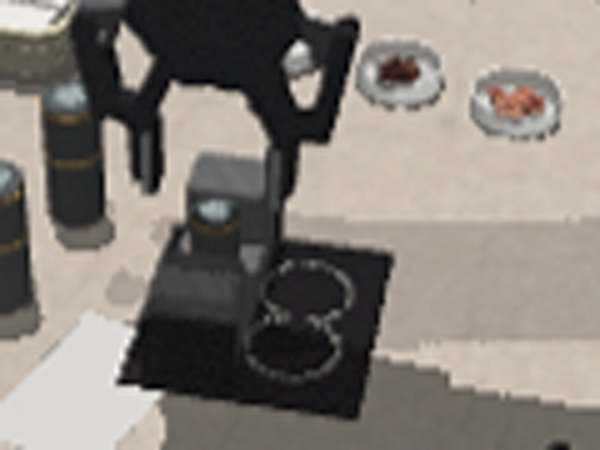

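The jaws straddle the objective (213,215) front and back, with both standing places free. Down and close.

```bash
python3 -m pendant '{"translation":[[15,0,2.5],[13,0,0],[8,0,0],[2,0,0],[0,0,0]],"yaw":[0,0,0,0,0]}'
python3 -c "
from h import *
need(*CASE[:2],.0385,.212)"; python3 -m pendant '{"translation":[[0,0,0],[0,0,0],[0,0,0],[0,0,0],[0,0,0],[0,0,0]],"yaw":[0,0,0,0,0,0]}' 15
```

```text
time_s: 19.75
position: [0.5594, -0.0369, 0.0399]
orientation: [1.052, 1.302, -1.051]
wrist_force: [-0.1, -0.4, -0.0]
finger_gap: 0.0563
yaw 0.0 alt -3.141 shift [ 1.4 -0.7 -0.6] | pos [ 0.5594 -0.0369  0.0399] tilt [ 0.  0. -1.] jaw 0.212 j7 -0.18 gap 56.3 F [-0.1 -0.4 -0. ] t 19.75
time_s: 20.5
position: [0.5594, -0.0371, 0.0404]
orientation: [1.052, 1.302, -1.052]
wrist_force: [-2.5, -1.7, 6.7]
finger_gap: 0.0243
```

```bash
python3 -m pendant '{"translation":[[-1.5,0,0],[-1.5,0,0],[-1.5,0,0],[-1.5,0,0],[-1.5,0,0],[-1.5,0,0]],"yaw":[0.01,-0.02,0.02,-0.02,0.02,-0.01]}';python3 -m pendant '{"translation":[[-2,0,0],[-2,0,0],[-2,0,0],[-2,0,0],[-2,0,0],[-2,0,0],[-2,0,0],[-2,0,0]],"yaw":[0.01,-0.02,0.02,-0.02,0.02,-0.02,0.02,-0.01]}'
python3 -c "
from h import *
need(*CASE[:2],.11,.212)
save('side','s7.png',(220,130,340,220),5)"
```

```text
time_s: 21.25
position: [0.5593, -0.037, 0.049]
orientation: [1.052, 1.302, -1.052]
wrist_force: [-0.6, -0.2, -4.5]
finger_gap: 0.024
time_s: 22.25
position: [0.5593, -0.037, 0.065]
orientation: [1.052, 1.302, -1.052]
wrist_force: [1.2, 0.0, -1.9]
finger_gap: 0.0245
yaw -0.0 alt 3.142 shift [-45.   -0.6  -0.6] | pos [ 0.5593 -0.037   0.065 ] tilt [-0.  0. -1.] jaw 0.212 j7 -0.16 gap 24.5 F [ 1.2  0.  -1.9] t 22.25
```

View pics/s7.png

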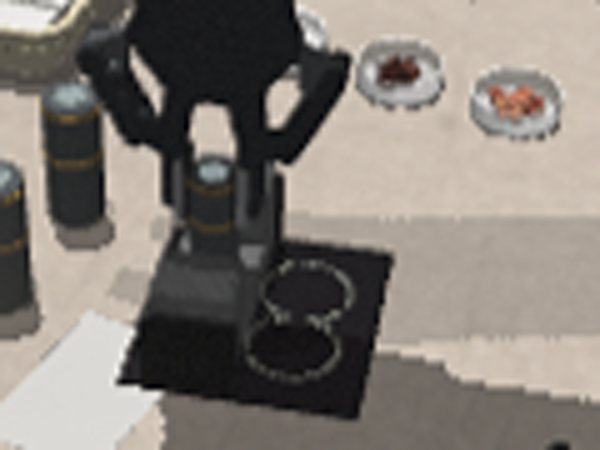

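The objective is coming up in the grip: its top is now at (213,172), with the second band showing. I'll continue straight up, then go to the dish.

```bash
python3 -m pendant '{"translation":[[-2,0,0],[-2,0,0],[-3,0,0],[-5,0,0],[-10,0,0],[-20,0,0],[-25,0,0],[-15,0,0],[0,0,0]],"yaw":[0,0,0,0,0,0,0,0,0]}'
python3 -c "
from h import *
need(*DISH,.15,.212)"
```

```text
time_s: 23.42
position: [0.5599, -0.0372, 0.1482]
orientation: [1.052, 1.3, -1.051]
wrist_force: [-0.0, -0.8, -0.1]
finger_gap: 0.0241
yaw -0.0 alt 3.141 shift [ -1.6   9.2 259.6] | pos [ 0.5599 -0.0372  0.1482] tilt [ 0.002 -0.001 -1.   ] jaw 0.212 j7 -0.08 gap 24.1 F [-0.  -0.8 -0.1] t 23.43
```

```bash
python3 -m pendant '{"translation":[[0,1,20],[0,1,35],[0,2,45],[0,2,50],[0,1,45],[0,1,35],[0,1,20],[0,0,8],[0,0,0]],"yaw":[0,0,0,0,0,0,0,0,0]}'
python3 -c "
from h import *
need(*DISH,.0385,.212)
save('side','s8.png',(240,90,340,170),6)
for d in imaging.boxes_of('dish','side')[:2]:print(d['centre'],d['p'])"
```

```text
time_s: 24.55
position: [0.6224, -0.2867, 0.1466]
orientation: [1.052, 1.303, -1.051]
wrist_force: [-0.2, 0.7, -1.1]
finger_gap: 0.0244
yaw 0.001 alt -3.141 shift [108.1   0.6   2.5] | pos [ 0.6224 -0.2867  0.1466] tilt [-0.     0.001 -1.   ] jaw 0.213 j7 0.31 gap 24.4 F [-0.2  0.7 -1.1] t 24.55
[0.6247, -0.2864, 0.0151] 0.46
```

View pics/s8.png

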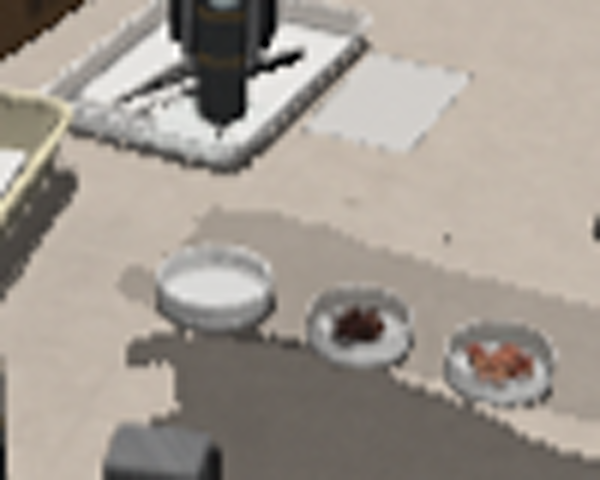

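The objective hangs upright above the empty dish (215,285). I'll lower it.

```bash
python3 -m pendant '{"translation":[[15,0.6,2.5],[25,0,0],[25,0,0],[20,0,0],[12,0,0],[7,0,0],[3,0,0],[0,0,0]],"yaw":[0,0,0,0,0,0,0,0]}'; python3 -m pendant '{"translation":[[1,0,0],[1,0,0],[0,0,0]],"yaw":[0,0,0]}'
```

```text
time_s: 25.65
position: [0.6237, -0.2897, 0.0402]
orientation: [1.052, 1.302, -1.051]
wrist_force: [0.1, -0.2, -1.4]
finger_gap: 0.0245
time_s: 26.02
position: [0.6235, -0.2897, 0.0379]
orientation: [1.052, 1.302, -1.052]
wrist_force: [-0.1, -0.8, -1.0]
finger_gap: 0.0242
```

```bash
python3 -m pendant '{"translation":[[1,0,0],[0,0,0]],"yaw":[0,0]}'; python3 -m pendant '{"translation":[[0.6,0,0],[0,0,0]],"yaw":[0,0]}'
python3 -c "
from h import *
save('side','s9.png',(240,90,340,170),6)"
```

```text
time_s: 26.28
position: [0.6235, -0.2896, 0.0368]
orientation: [1.052, 1.302, -1.052]
wrist_force: [-0.8, -0.8, -0.8]
finger_gap: 0.0242
time_s: 26.52
position: [0.6236, -0.2897, 0.0365]
orientation: [1.052, 1.302, -1.052]
wrist_force: [-0.9, -0.1, 3.0]
finger_gap: 0.0241
```

View pics/s9.png

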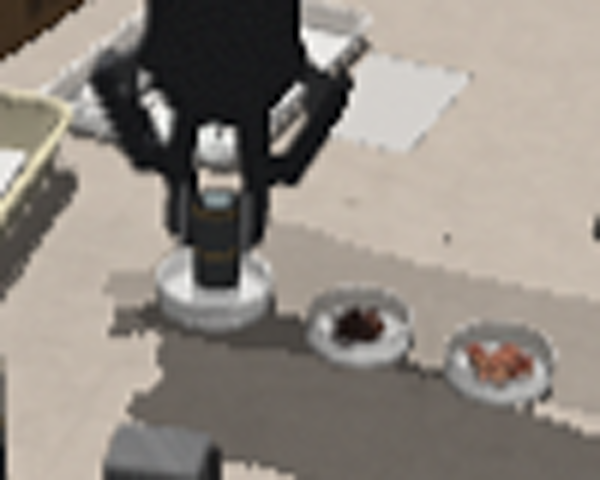

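The objective stands in the middle of the dish with light contact force. Release and lift away.

```bash
python3 -m pendant '{"translation":[[0,0,0],[0,0,0],[0,0,0],[0,0,0],[-5,0,0],[-20,0,0],[-40,0,0],[-50,0,0],[-25,0,0],[0,0,0]],"yaw":[0,0,0,0,0,0,0,0,0,0]}' 50
python3 -c "
from h import *
need(.4529,.2792,.16,.212+np.pi/2)"
```

```text
time_s: 27.82
position: [0.6246, -0.2899, 0.18]
orientation: [1.052, 1.297, -1.05]
wrist_force: [-0.3, -0.0, 0.3]
finger_gap: 0.0497
yaw 1.571 alt -1.571 shift [  18.1 -592.6   48.2] | pos [ 0.6246 -0.2899  0.18  ] tilt [ 0.004 -0.002 -1.   ] jaw 0.212 j7 0.33 gap 49.7 F [-0.3 -0.   0.3] t 27.82
```

```bash
python3 -m pendant '{"translation":[[0,0,0],[0,0,0],[0,0,0],[0,0,0],[0,0,0],[0,0,0],[0,0,0],[0,0,0],[0,0,0]],"yaw":[0.175,0.175,0.175,0.175,0.175,0.175,0.175,0.175,0.171]}' 62;  python3 -m pendant '{"translation":[[0,-35,3],[0,-50,4],[0,-55,5],[0,-55,5],[0,-55,5],[0,-55,5],[0,-55,5],[0,-55,5],[0,-55,4],[0,-50,3],[0,-45,3],[0,-28,1]],"yaw":[0,0,0,0,0,0,0,0,0,0,0,0]}'
python3 -m pendant '{"translation":[[0,0,0],[0,0,0]],"yaw":[0,0]}'
python3 -c "
from h import *
need(.4529,.2792,.0187,.212+np.pi/2)
save('top','t3.png',(320,130,420,260),4)
imaging.get_image('side')
for l in ['jar','bottle']:
  for d in imaging.boxes_of(l,'side')[:2]:print(l,d['centre'],d['p'])
imaging.get_image('top')
for l in ['dish','red_dish','brown_dish','objective']:
  for d in imaging.boxes_of(l,'top')[:3]:print(l,d['centre'],d['p'])"
```

```text
time_s: 28.95
position: [0.6232, -0.2895, 0.1761]
orientation: [2.112, 0.219, -2.114]
wrist_force: [0.4, 0.4, 0.8]
finger_gap: 0.0617
time_s: 30.45
position: [0.4507, 0.2821, 0.1764]
orientation: [2.108, 0.227, -2.109]
wrist_force: [0.2, -0.5, 0.9]
finger_gap: 0.0618
time_s: 30.7
position: [0.452, 0.2793, 0.1762]
orientation: [2.109, 0.223, -2.11]
wrist_force: [0.4, -0.5, 0.7]
finger_gap: 0.0621
yaw -0.001 alt 3.141 shift [157.5   0.2  -0.9] | pos [0.452  0.2793 0.1762] tilt [-0. -0. -1.] jaw -1.359 j7 -2.15 gap 62.1 F [ 0.4 -0.5  0.7] t 30.7
jar [0.4485, 0.2902, 0.0496] 0.74
jar [0.4658, -0.2869, 0.0098] 0.49
bottle [0.5344, 0.2974, 0.0513] 0.56
dish [0.6114, -0.28, 0.0127] 0.93
red_dish [0.4645, -0.2874, 0.0046] 0.82
brown_dish [0.54, -0.2878, 0.006] 0.96
objective [0.6569, -0.0841, 0.0808] 0.74
objective [0.6647, -0.0018, 0.0807] 0.73
objective [0.6183, -0.2853, 0.0626] 0.56
```

View pics/t3.png

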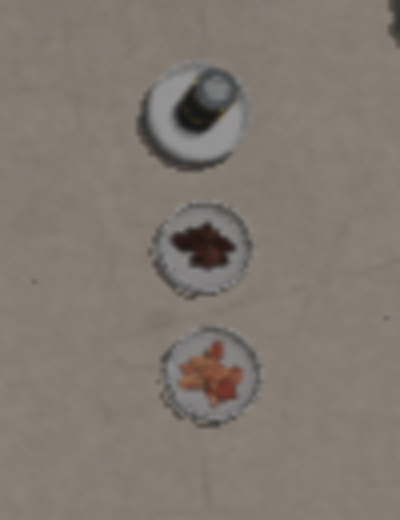

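The objective stands upright in the dish at (205,95), and the filled dishes have not moved. Now I fetch the jar at the same pose where I released it.

```bash
python3 -m pendant '{"translation":[[30,0,-1],[40,0,0],[40,0,0],[27,0,0],[13,0,0],[6,0,0],[1,0,0],[0,0,0]],"yaw":[0,0,0,0,0,0,0,0]}'
python3 -c "
from h import *
need(.4529,.2792,.0187,.212+np.pi/2)"
python3 -m pendant '{"translation":[[0,0,0],[0,0,0],[0,0,0],[0,0,0],[0,0,0],[0,0,0]],"yaw":[0,0,0,0,0,0]}' 20
python3 -m pendant '{"translation":[[-5,0,0],[-20,0,0],[-30,0,0],[-30,0,0],[0,0,0]],"yaw":[0,0,0,0,0]}'
python3 -c "
from h import *
need(*JAR,.1,.212+np.pi/2)"
```

```text
time_s: 32.15
position: [0.4533, 0.2804, 0.02]
orientation: [2.111, 0.225, -2.109]
wrist_force: [0.2, -0.6, 0.8]
finger_gap: 0.0616
yaw -0.0 alt 3.141 shift [1.3 1.1 0.7] | pos [0.4533 0.2804 0.02  ] tilt [ 0.001  0.001 -1.   ] jaw -1.359 j7 -2.28 gap 61.6 F [ 0.2 -0.6  0.8] t 32.15
time_s: 32.9
position: [0.4532, 0.2803, 0.02]
orientation: [2.111, 0.224, -2.109]
wrist_force: [-1.3, -2.4, 11.5]
finger_gap: 0.0359
time_s: 33.52
position: [0.4539, 0.2808, 0.1065]
orientation: [2.114, 0.226, -2.107]
wrist_force: [-0.3, 0.2, -0.1]
finger_gap: 0.0358
yaw -0.0 alt 3.141 shift [  6.1 355.4  10.4] | pos [0.4539 0.2808 0.1065] tilt [ 0.003  0.002 -1.   ] jaw -1.359 j7 -2.21 gap 35.8 F [-0.3  0.2 -0.1] t 33.52
```

```bash
python3 -m pendant '{"translation":[[0,30,1],[0,50,1.5],[0,58,1.7],[0,58,1.7],[0,55,1.5],[0,48,1.5],[0,35,1],[0,21,0.5],[0,0,0],[0,0,0]],"yaw":[0,0,0,0,0,0,0,0,0,0]}'
python3 -c "
from h import *
need(*JAR,.025,.212+np.pi/2)"
```

```text
time_s: 34.78
position: [0.5171, -0.0682, 0.1039]
orientation: [2.109, 0.226, -2.11]
wrist_force: [-0.5, 1.2, -1.4]
finger_gap: 0.0354
yaw 0.001 alt -3.141 shift [78.9  1.  -1.3] | pos [ 0.5171 -0.0682  0.1039] tilt [-0.001  0.001 -1.   ] jaw -1.358 j7 -1.48 gap 35.4 F [-0.5  1.2 -1.4] t 34.77
```

```bash
python3 -m pendant '{"translation":[[20,1,-1.3],[25,0,0],[18,0,0],[9,0,0],[4,0,0],[1,0,0],[0,0,0]],"yaw":[0,0,0,0,0,0,0]}'
python3 -c "
from h import *
need(.5185,-.0689,.022,.212+np.pi/2)"
```

```text
time_s: 35.65
position: [0.5191, -0.0698, 0.0277]
orientation: [2.11, 0.224, -2.109]
wrist_force: [0.5, -0.4, 0.2]
finger_gap: 0.0353
yaw -0.0 alt 3.141 shift [ 5.7 -1.   0.4] | pos [ 0.5191 -0.0698  0.0277] tilt [ 0.001 -0.    -1.   ] jaw -1.359 j7 -1.53 gap 35.3 F [ 0.5 -0.4  0.2] t 35.65
```

```bash
python3 -m pendant '{"translation":[[2,-1,0.4],[2,0,0],[1,0,0],[0,0,0]],"yaw":[0,0,0,0]}'; python3 -m pendant '{"translation":[[0.7,0,0],[0,0,0]],"yaw":[0,0]}';  python3 -m pendant '{"translation":[[0.7,0,0],[0,0,0]],"yaw":[0,0]}'
```

```text
time_s: 36.15
position: [0.5183, -0.0689, 0.0223]
orientation: [2.11, 0.224, -2.11]
wrist_force: [-1.7, -0.5, 3.2]
finger_gap: 0.0353
time_s: 36.4
position: [0.5183, -0.0689, 0.0222]
orientation: [2.11, 0.224, -2.11]
wrist_force: [-7.2, 1.0, 19.5]
finger_gap: 0.0359
time_s: 36.65
position: [0.5184, -0.0689, 0.0221]
orientation: [2.11, 0.224, -2.109]
wrist_force: [-11.7, 1.4, 34.4]
finger_gap: 0.0355
```

```bash
python3 -m pendant '{"translation":[[-1.2,0,0],[0,0,0]],"yaw":[0,0]}';  python3 -m pendant '{"translation":[[0,0,0],[0,0,0],[0,0,0],[0,0,0],[-10,0,0],[-35,0,0],[-55,0,0],[-50,0,0],[-10,0,0],[0,0,0]],"yaw":[0,0,0,0,0,0,0,0,0,0]}' 62
python3 -c "
from h import *
need(.5426,.2884,.18,.212+np.pi/2)"
```

```text
time_s: 36.9
position: [0.5184, -0.0689, 0.0223]
orientation: [2.11, 0.224, -2.109]
wrist_force: [-2.4, -0.7, 9.0]
finger_gap: 0.0358
time_s: 38.15
position: [0.5184, -0.069, 0.1826]
orientation: [2.111, 0.223, -2.108]
wrist_force: [0.6, -0.0, -0.1]
finger_gap: 0.0618
yaw -0.0 alt 3.141 shift [   2.5 -344.3  -98.9] | pos [ 0.5184 -0.069   0.1826] tilt [ 0.001 -0.    -1.   ] jaw -1.359 j7 -1.42 gap 61.8 F [ 0.6 -0.  -0.1] t 38.15
```

```bash
python3 -m pendant '{"translation":[[0,-30,-8.6],[0,-50,-14.4],[0,-55,-15.8],[0,-55,-15.8],[0,-55,-15.8],[0,-50,-14.4],[0,-30,-8.6],[0,-19,-5.5],[0,0,0],[0,0,0]],"yaw":[0,0,0,0,0,0,0,0,0,0]}'
python3 -c "
from h import *
need(.5426,.2884,.0648,.212+np.pi/2)"
```

```text
time_s: 39.4
position: [0.5428, 0.2868, 0.1816]
orientation: [2.109, 0.222, -2.111]
wrist_force: [0.7, -0.7, 0.8]
finger_gap: 0.062
yaw -0.002 alt 3.14 shift [116.8  -1.6  -0.2] | pos [0.5428 0.2868 0.1816] tilt [-0.001 -0.001 -1.   ] jaw -1.36 j7 -2.11 gap 62.0 F [ 0.7 -0.7  0.8] t 39.4
```

```bash
python3 -m pendant '{"translation":[[30,-1.6,0],[35,0,0],[25,0,0],[15,0,0],[8,0,0],[3,0,0],[0,0,0]],"yaw":[0,0,0,0,0,0,0]}'
python3 -c "
from h import *
need(.5426,.2884,.0650,.212+np.pi/2)"
python3 -m pendant '{"translation":[[0,0,0],[0,0,0],[0,0,0],[0,0,0],[0,0,0],[0,0,0]],"yaw":[0,0,0,0,0,0]}' 5
python3 -m pendant '{"translation":[[-5,0,0],[-20,0,0],[-25,0,0],[-25,0,0],[0,0,0]],"yaw":[0,0,0,0,0]}'
python3 -c "
from h import *
need(.5104,-.0236,.140,.212+np.pi/2)"
```

```text
time_s: 40.28
position: [0.5426, 0.2899, 0.0666]
orientation: [2.11, 0.225, -2.109]
wrist_force: [-0.2, -0.6, 0.2]
finger_gap: 0.0623
yaw -0.0 alt 3.141 shift [1.6 1.5 0.3] | pos [0.5426 0.2899 0.0666] tilt [ 0.001  0.    -1.   ] jaw -1.359 j7 -2.18 gap 62.3 F [-0.2 -0.6  0.2] t 40.27
time_s: 41.02
position: [0.5427, 0.2899, 0.0666]
orientation: [2.111, 0.224, -2.109]
wrist_force: [-0.5, -1.3, 6.6]
finger_gap: 0.0171
time_s: 41.65
position: [0.5433, 0.2905, 0.1442]
orientation: [2.114, 0.226, -2.106]
wrist_force: [-0.2, -0.2, -0.4]
finger_gap: 0.0172
yaw -0.0 alt 3.141 shift [  3.5 300.1  98.2] | pos [0.5433 0.2905 0.1442] tilt [ 0.004  0.002 -1.   ] jaw -1.359 j7 -2.14 gap 17.2 F [-0.2 -0.2 -0.4] t 41.65
```

```bash
python3 -m pendant '{"translation":[[0,25,8.2],[0,45,14.7],[0,52,17],[0,55,18],[0,48,15.7],[0,38,12.4],[0,25,8.2],[0,12,4],[0,0,0],[0,0,0]],"yaw":[0,0,0,0,0,0,0,0,0,0]}'
python3 -c "
from h import *
need(.5104,-.0236,.0687,.212+np.pi/2)"
```

```text
time_s: 42.9
position: [0.5095, -0.0228, 0.1412]
orientation: [2.109, 0.226, -2.109]
wrist_force: [0.1, -0.1, -0.8]
finger_gap: 0.0173
yaw 0.001 alt -3.14 shift [72.5  1.  -0.7] | pos [ 0.5095 -0.0228  0.1412] tilt [ 0.     0.001 -1.   ] jaw -1.358 j7 -1.56 gap 17.3 F [ 0.1 -0.1 -0.8] t 42.9
```

```bash
python3 -m pendant '{"translation":[[15,1,-0.7],[20,0,0],[18,0,0],[9,0,0],[4,0,0],[1,0,0],[0,0,0]],"yaw":[0,0,0,0,0,0,0]}'
python3 -c "
from h import *
need(.5104,-.0236,.0687,.212+np.pi/2)
save('side','s10.png',(220,130,340,220),6)"
```

```text
time_s: 43.78
position: [0.5105, -0.025, 0.0744]
orientation: [2.11, 0.224, -2.109]
wrist_force: [-0.2, -0.2, -0.4]
finger_gap: 0.0173
yaw -0.0 alt 3.141 shift [ 5.7 -1.4 -0.2] | pos [ 0.5105 -0.025   0.0744] tilt [ 0.001 -0.    -1.   ] jaw -1.359 j7 -1.61 gap 17.3 F [-0.2 -0.2 -0.4] t 43.77
```

View pics/s10.png

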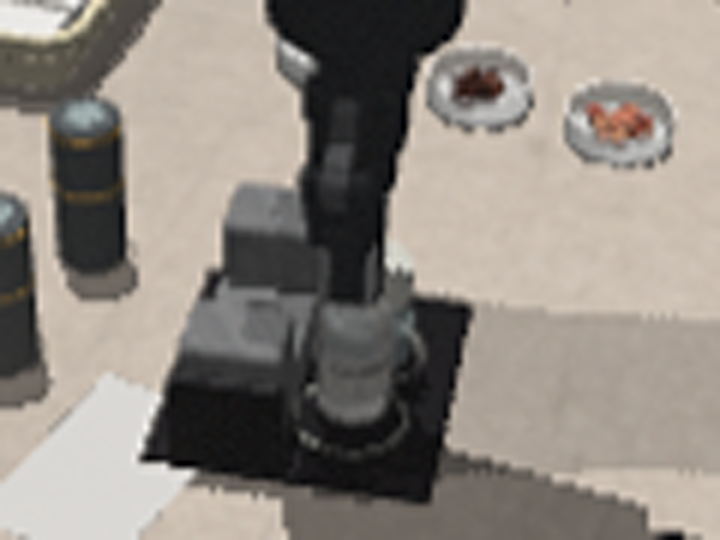

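The bottle hangs about 6 mm above its ring (352,420), with the jar behind it on its own ring.

```bash
python3 -m pendant '{"translation":[[2,-1.3,-0.2],[2,0,0],[1,0,0],[0,0,0]],"yaw":[0,0,0,0]}'; python3 -m pendant '{"translation":[[0.6,0,0],[0,0,0]],"yaw":[0,0]}'
```

```text
time_s: 44.32
position: [0.5101, -0.0236, 0.069]
orientation: [2.11, 0.224, -2.11]
wrist_force: [-0.7, -0.3, -0.2]
finger_gap: 0.017
time_s: 44.58
position: [0.5105, -0.0237, 0.0688]
orientation: [2.11, 0.224, -2.109]
wrist_force: [-0.3, 0.4, 4.6]
finger_gap: 0.017
```

```bash
python3 -m pendant '{"translation":[[0,0,0],[0,0,0],[0,0,0],[0,0,0],[0,0,0],[-8,0,0],[-30,0,0],[-50,0,0],[-50,0,0],[0,0,0]],"yaw":[0,0,0,0,0,0,0,0,0,0]}' 55
python3 -m pendant '{"translation":[[0,-30,0],[0,-50,0],[0,-55,0],[0,-55,0],[0,-55,0],[0,-50,0],[0,-30,0],[0,0,0],[0,0,0]],"yaw":[0,0,0,0,0,0,0,0,0]}'
python3 - <<'E'
from h import *
im=imaging.get_image('top')[:,:,::-1]; s=imaging.get_image('side')[:,:,::-1]
a=cv2.resize(im[110:260,220:420],None,fx=3,fy=3,interpolation=cv2.INTER_CUBIC)
b=cv2.resize(s[115:235,190:340],None,fx=1.33*1.5,fy=1.33*1.5,interpolation=cv2.INTER_CUBIC)
H=max(a.shape[0],b.shape[0]);c=np.zeros((H,800,3),np.uint8)
b=cv2.resize(b,(200,160));c[:a.shape[0],:600]=a;c[:160,600:]=b
cv2.imwrite('pics/f.png',c)
for n in['top','side']:
  for l in['bottle','jar','dish','red_dish','brown_dish']:
    for d in imaging.masks_of(l,n)[:1]:
        v=np.argwhere(d['mask'])[:,::-1];(u,w),_,_=cv2.minAreaRect(v.astype(np.float32));print(n,l,round(d['p'],2),round(u,1),round(w,1))
print(readout.observe()['time_s'],tool()[0])
E
```

```text
time_s: 45.82
position: [0.5118, -0.0236, 0.2105]
orientation: [2.115, 0.223, -2.103]
wrist_force: [-0.5, 0.7, -0.8]
finger_gap: 0.0555
time_s: 46.95
position: [0.4419, 0.2933, 0.2062]
orientation: [2.109, 0.223, -2.11]
wrist_force: [-0.2, -0.3, 0.3]
finger_gap: 0.055
top bottle 0.64 261.5 208.5
top jar 0.64 280.5 204.5
top dish 0.61 368.8 157.8
top red_dish 0.75 372.5 223.5
top brown_dish 0.65 370.5 191.0
side bottle 0.84 278.0 185.5
side jar 0.48 285.0 178.5
side red_dish 0.58 322.5 149.5
side brown_dish 0.67 299.5 144.0
47.55 [0.44186625 0.29405694 0.20650729]
```

View pics/f.png

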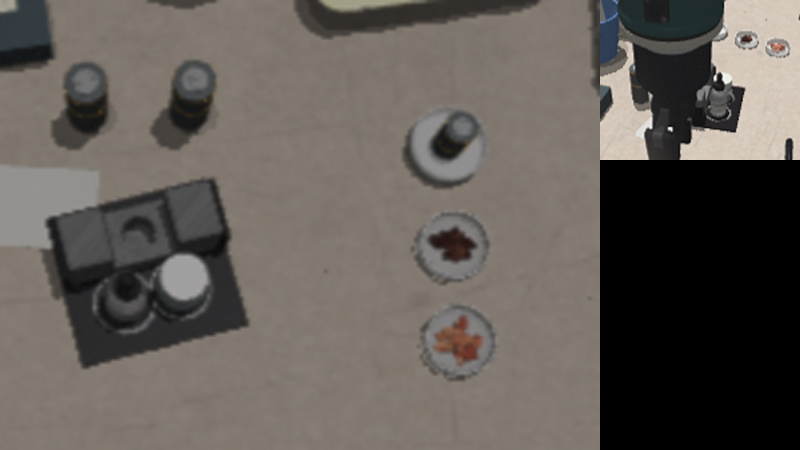

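```bash
python3 - <<'E'
from h import *
a=cv2.imread('pics/t0.png',0); b=cv2.cvtColor(imaging.get_image('top'),cv2.COLOR_RGB2GRAY)
a,b=[cv2.resize(i,None,fx=8,fy=8,interpolation=cv2.INTER_CUBIC) for i in(a,b)]
for n,(x0,y0,x1,y1) in dict(bottle=(258,196,267,210),jar=(273,194,289,210),board=(238,205,252,231),red=(360,212,386,236),brown=(358,180,383,203)).items():
    t=a[y0*8:y1*8,x0*8:x1*8];w=b[(y0-4)*8:(y1+4)*8,(x0-4)*8:(x1+4)*8]
    r=cv2.matchTemplate(w,t,cv2.TM_CCOEFF_NORMED);_,m,_,l=cv2.minMaxLoc(r);print(n,round(m,3),(np.array(l)-32)/8,'px')
E
```

```text
bottle 0.966 [ 0.625 -0.125] px
jar 0.997 [0.    0.125] px
board 0.996 [0.    0.125] px
red 0.999 [0. 0.] px
brown 1.0 [0. 0.] px
```

```bash
python3 -c "
from h import *
bot.sign_off()"
```

```text
the job is handed in; nothing more can be done
```

The job is done and handed in at about 48 s. I stood the bottle and then the jar in the tray. I eased the objective straight up out of its cutout and stood it in the empty dish, then put back the jar and after it the bottle.

**Last checks:**
- **Objective:** the final top picture shows it standing upright near the middle of its dish, with the cutout empty.
- **Jar and filled dishes:** matched against the first top picture, the jar and both filled dishes are within 0.15 px (about 0.3 mm) of where they started.
- **Bottle:** it stands upright on its ring and matches to about 0.6 px, roughly 1.5 mm. The match was slightly poorer (0.97), so it may be up to that far off.
- **Arm:** it was clear of everything at sign-off.

**Disagreements and limits:**
- The jar was pressed down with up to about 34 N at the wrist while I seated it. I backed off before letting go.
- The finger gap read about 36 mm on the 40 mm jar and 24 mm on the 26 mm objective, but both grips held.
- The last side view was partly hidden by the arm, so the final check of the objective rests on the top camera.

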